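# Zero the bench-end coffee grinder and back it off four clicks

## Task

The workshop's coffee grinder has just been cleaned and screwed back together, so its grind setting is lost. Turn the adjusting ring on top clockwise until you feel the burrs just touch, without forcing them together, then back it off exactly four clicks and let go, leaving the rest of the bench as it is.

Things in the scene. Friction and masses are not known exactly. Their poses are not given: they have to be found in the camera images.
- grinder: Electric burr coffee grinder, metal head, grey column, black base, bolted down: base 200 mm deep (x) by 136 mm wide (y), head top 205 mm high; its spout looks to its own -x. Origin: centre of the underside, z up. On the head stands a round steel flange 80 mm across, top 213 mm above the bench, its axis 30 mm from the origin towards -x. The bean hopper is off.
- ring_grip (a point): The adjusting ring: black, fluted, upright axis, 58 mm across, 36 mm tall (215 to 251 mm above the bench), bore 36 to 44 mm with the burrs inside; it neither rises nor sinks. This point: on its axis, 11 mm below its top; turns with the ring, z up. Clockwise from above is finer (burrs close), anticlockwise coarser. Starts 5 to 11 clicks from burr touch; coarse end stop about 18 clicks from touch.
- ring_pointer (a point): Small white raised pointer on the ring's rim, 24.5 mm from its axis, top 254 mm above the bench. 24 clicks a turn (15 degrees, 0.262 rad each): passing a click takes about 0.2 N m at the ring, then it drops into the next by itself and stays there when released. Where the pointer stands at burr touch differs every time; the stroke on the flange does not mark it.
- upper_burr: Upper burr, a toothed steel ring in the ring's bore; turns with the ring and screws up 0.5 mm per rad (0.131 mm a click) as the ring goes anticlockwise. Origin on the axis at its working face. It meets only the lower burr: contact force on it is burr against burr, about 55 N for every N m that presses the burrs.
- lower_burr_face (a point): Fixed point of the grinder on the burr axis, 226 mm above the bench: where the upper burr's origin is when the burrs touch (gap 0; four clicks off 0.52 mm). At touch the ring sits in a click; from there it turns on clockwise only against a stiff, steadily growing resistance, about 8 N m per rad, on top of the click; 1.5 N m is forcing it.
- catch_cup: Steel cup, 58 mm across, 60 mm tall, open, standing on the grinder's base under the spout. Origin: centre of underside. Bystander.
- hopper: Clear bean hopper, 100 mm across, 118 mm tall, standing upside down on its lid near the grinder. Origin: centre of underside. Bystander.
- brush: Small wooden brush, 170 mm long, lying along its x beside the grinder. Bystander.
- mug: White mug, 80 mm across, 95 mm tall. Bystander.
- tin: Round coffee tin, 90 mm across, 130 mm tall. Bystander.
- screwdriver: Screwdriver lying along its x. Bystander.
- wrench: Spanner lying along its x. Bystander.
- tape: Roll of grey tape lying flat, 100 mm across, 24 mm tall. Bystander.

How it is judged:
On the way:
1. the ring is turned clockwise until the burrs press on each other (6 N or more) (contact force between upper_burr and anything else above 6 N), for 0.1 s.
At the end, for the whole second after the job is handed in: the ring rests, released, in the fourth click from burr touch (burr gap 0.465 to 0.583 mm, that is 4 clicks give or take 0.45), burrs apart and still (z of upper_burr in the frame of lower_burr_face between 0.00046505 and 0.00058295 m and contact force between upper_burr and anything else below 1 N and angular speed of upper_burr below 0.05 rad/s).
It fails at once if the burrs are forced together (over 90 N between them, about 1.6 N m at the ring) (contact force between upper_burr and anything else above 90 N).
It fails at once if something else on the bench is pushed away (over 10 mm) (distance of any of catch_cup, hopper, brush, mug, tin, screwdriver, wrench, tape from where it was at the start of the episode above 0.01 m).
It also fails if it takes over 72 s, if anything falls off the work surface, if the arm or the gripper's body presses on something with over 40 N, if the wrist force passes 120 N, or if a joint passes its speed limit or range.

## Robot

A 6-joint arm with a two-finger parallel gripper is mounted at the origin on the work surface. World frame = base frame: x ahead of the robot, y to its left, z up, the work surface at z = 0. Lengths are in m, angles in rad, forces in N, time in s.
With the tool pointing down it reaches from about 0.425 to 0.95 m from the base axis. Payload 3.5 kg.
Tool frame: the origin (TCP) lies midway between the tips of the shut fingers; the grasp point (between the pads) lies 19 mm behind it; x points along the fingers, z is the direction in which the jaws open and shut, and the axes are right-handed (so a half turn about x gives the same grasp; the last joint's range is limited). The gripper opens to 85 mm and grips with 20 to 120 N. Pads are 22 mm wide; open, the fingers measure 114 mm over their backs; the gripper's body (76 mm by 85 mm) begins 54 mm behind the grasp point. The pads swing forward as they close: fully open they stand 13 mm farther back than shut.
Start: joints at [0.953, 0.286, 1.577, -0, 1.279, -0.15], TCP at [0.304, 0.602, 0.231] pointing down, gripper open.
Joint ranges: [-2.77, 2.77], [-0.9, 2.22], [0.21, 2.48], [-1.53, 4.67], [0.24, 2.81], [-2.84, 2.84]. Speed limits (rad/s): [2.79, 2.79, 3.14, 3.14, 3.14, 3.14].

## Interface

Orientations are given as a unit quaternion [x, y, z, w].
In Python, from plant import readout, eyes, ctrl gives the robot as it stands.
- The arm moves only by the tool move_arm, never from a script. Its argument "commands" is a list of rows, each a list of 7 numbers: the turn, a rotation vector about the world's x, y, z in rad, then the shift along the world's x, y, z in mm, then the closure in counts, from 0 (fully open) to 255 (shut). A call has 1 to 12 rows; each row is the pose to reach, as a shift and turn from the pose measured when the call began; what a row does not reach only later rows make up. A row lasts 1/10 s, in which the tool goes at most 50 mm and 8.59 degrees, less where a joint would pass 70% of its speed; a pose out of reach is approached as far as the arm can. A call with a gripper value outside its range is refused whole. The fingers move at their own pace and stop on an object; "newtons" is the grip in N (left out, the last holds). Time passes only in rows, so rows that repeat a pose let the fingers close. It gives the time, the measured TCP pose, the force and the opening at its end, in the units of the state.
- readout.get_state(): the state, without advancing time (a new reading comes with each control period).
- eyes.read_camera(name): name is "scene" or "top" or "wrist"; returns a dict with "color" (420x560x3 uint8, red, green, blue), "depth" (420x560 float32, m along the optical axis (not along the pixel's ray), 0 where there is no reading), "K" (3x3 intrinsics, pixels), "dist" ([k1, k2, p1, p2, k3] as OpenCV has them; the pictures are not rectified), "eye" and "attitude" of the camera in the world. Camera axes: x right, y down, z forward; pixel columns grow to the right and rows downward; lengths in m; the calibration is good to about 2 mm. A picture is of the moment at which its call begins.
- ctrl.sign_off(): hands the job in, once; it reports no verdict.
The state is a dict: "time": time; "qpos": joint angles; "dq": joint speeds; "joint_efforts": joint torques, N m; "eef_pos": TCP position; "tcp_rot": TCP orientation; "contact_force": force on the tool from outside, world axes, zero at the start; "wrist_torque": the same for the moment, N m; "opening": opening from 0.0 (shut) to 1.0 (fully open).
Only numpy, scipy, OpenCV 4.12 (cv2) and the standard library are available. Lean on these libraries where they do the work, as an engineer would, in place of code of your own. Each camera call takes 0.05 s, during which the arm holds its last target.

## Working session

There is one attempt and no reset: what is moved stays moved. The work goes in short steps, Python scripts to look and compute and a tool call to move; the robot and the scene stay as the last step left them, time stands still between calls to the robot, and variables do not carry over. Pictures are saved under pics/ and viewed, and the job is handed in when it is done.

Besides the shell and the picture viewer there is one more tool, called after ">>>" in YAML: its name, and indented under it one key for each argument. move_arm: Moves the arm, as the interface text tells. Its arguments: {"type":"object","properties":{"commands":{"type":"array"},"newtons":{"type":"number"}},"required":["commands"]}

```bash
mkdir -p pics; cat > h.py <<'E'
import numpy as np, cv2
from plant import readout, eyes, ctrl
def shot(n,fn):
    c=eyes.read_camera(n); cv2.imwrite('pics/'+fn,cv2.cvtColor(c['color'],cv2.COLOR_RGB2BGR)); np.savez('pics/'+fn[:-4]+'.npz',**{k:np.array(v) for k,v in c.items()}); return c
E
python3 - <<'E'
from h import *
print(readout.get_state())
for n in ['scene','top','wrist']:
    c=shot(n,n+'0.png'); print(n,c['K'],c['dist'],c['eye'],c['attitude'])
E
```

```text
{'time': 0.0, 'qpos': array([ 9.52990109e-01,  2.87206544e-01,  1.57815339e+00,  1.92448962e-05,
        1.27858965e+00, -1.50009836e-01]), 'dq': array([ 0.00193813,  0.00042291, -0.00030298, -0.00186905,  0.00063423,
       -0.00018399]), 'joint_efforts': array([ 1.59209012e-03, -4.05981767e+01, -2.92629826e+01, -1.51340095e-05,
        5.63539623e-03, -1.03642074e-05]), 'eef_pos': array([0.30396947, 0.60196235, 0.2299327 ]), 'tcp_rot': array([-0.37081721,  0.603041  ,  0.37017791,  0.60150184]), 'contact_force': array([ 0.16574847,  0.78610604, -0.16334799]), 'wrist_torque': array([ 0.03995551,  0.05186115, -0.00343074]), 'opening': 0.9985382385734873}
scene [[496.34508493   0.         278.3686768 ]
 [  0.         496.34508493 209.12699949]
 [  0.           0.           1.        ]] [-0.10990362  0.          0.          0.          0.        ] [1.08547567 1.00943175 1.29302481] [ 0.22205432  0.89610108 -0.37213961 -0.09595225]
top [[386.79685104   0.         275.97511776]
 [  0.         386.79685104 208.96506541]
 [  0.           0.           1.        ]] [-0.00574768  0.          0.          0.          0.        ] [0.33786215 0.00359962 1.28626358] [ 0.70486179 -0.7037765   0.06942285 -0.05521738]
wrist [[324.72044102   0.         278.14764031]
 [  0.         324.72044102 210.01830692]
 [  0.           0.           1.        ]] [-0.03673402  0.          0.          0.          0.        ] [0.23376293 0.63824158 0.37360449] [0.84075536 0.51785197 0.08191692 0.13509024]
```

View pics/scene0.png

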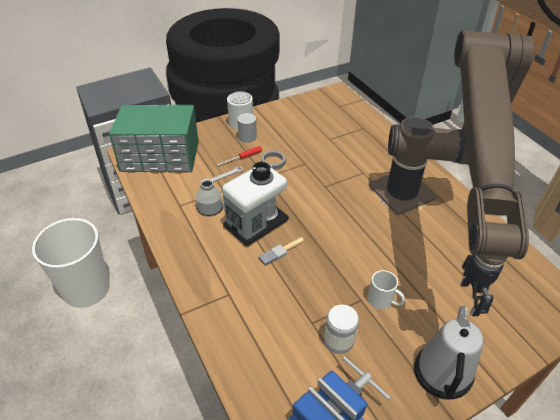

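View pics/top0.png

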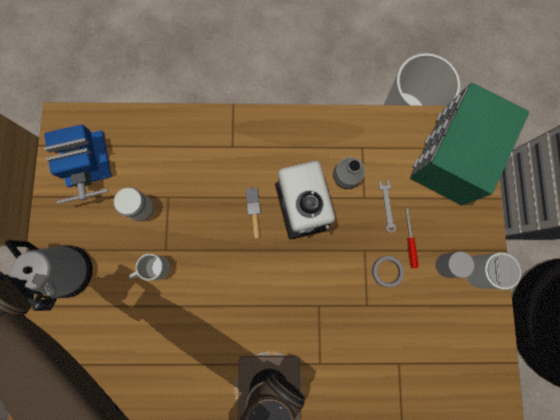

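View pics/wrist0.png

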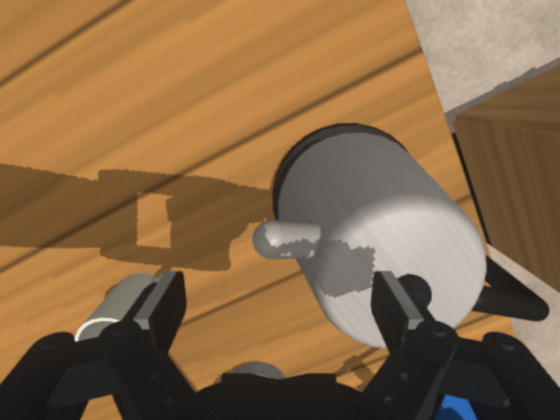

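The top view shows the ring at about (311,203) on the white head, with the hopper at (349,173) and the brush at (254,210). The kettle is close to the gripper in the wrist view.

```bash
cat >> h.py <<'E'
from scipy.spatial.transform import Rotation as R
def ray(c,u,v):
    p=cv2.undistortPoints(np.array([[[u,v]]],float),c['K'],c['dist'])[0,0]
    return R.from_quat(c['attitude']).apply([p[0],p[1],1.0])
def onplane(c,u,v,z):
    d=ray(c,u,v); e=np.asarray(c['eye']); return e+d*(z-e[2])/d[2]
def load(fn): return dict(np.load('pics/'+fn))
def zoom(fn,x0,y0,x1,y1,k,out):
    im=cv2.imread('pics/'+fn)[y0:y1,x0:x1]; cv2.imwrite('pics/'+out,cv2.resize(im,None,fx=k,fy=k,interpolation=cv2.INTER_CUBIC))
E
python3 - <<'E'
from h import *
c=load('top0.png'.replace('.png','.npz'))
g=cv2.cvtColor(c['color'],cv2.COLOR_RGB2GRAY)
d=c['depth']
# heights
vv,uu=np.mgrid[150:250,260:350]
e=c['eye'];Rm=R.from_quat(c['attitude'])
p=cv2.undistortPoints(np.stack([uu.ravel(),vv.ravel()],1)[:,None].astype(float),c['K'],c['dist'])[:,0]
P=e+Rm.apply(np.c_[p,np.ones(len(p))]*d[150:250,260:350].reshape(-1,1))
m=(P[:,2]>.242)&(P[:,2]<.262); Q=P[m]; print(m.sum(),Q.min(0),Q.max(0),cv2.minEnclosingCircle(Q[:,:2].astype(np.float32)))
m=(P[:,2]>.195)&(P[:,2]<.2095); Q=P[m]; print(cv2.minAreaRect(Q[:,:2].astype(np.float32)))
print(onplane(c,311,203,.251))
for n,u,v in [('hopper',349,173),('tin',130,203),('mug',150,267)]: print(n,onplane(c,u,v,.1))
zoom('top0.png',260,150,350,250,6,'topz.png')
zoom('scene0.png',215,150,295,210,8,'scz.png')
E
```

```text
171 [ 0.51813886 -0.13862319  0.24290456] [ 0.57423887 -0.08298476  0.2554228 ] ((0.5469328165054321, -0.11146564781665802), 0.02953648939728737)
((0.574947714805603, -0.10336582362651825), (0.18972760438919067, 0.12602806091308594), 13.880997657775879)
[ 0.53942343 -0.11301714  0.251     ]
hopper [ 0.66650518 -0.25278052  0.1       ]
tin [0.56677021 0.43270005 0.1       ]
mug [0.37034021 0.3598704  0.1       ]
```

View pics/topz.png

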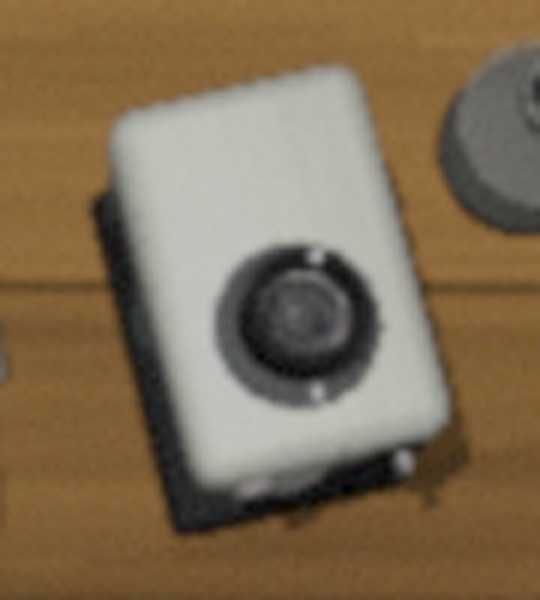

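View pics/scz.png

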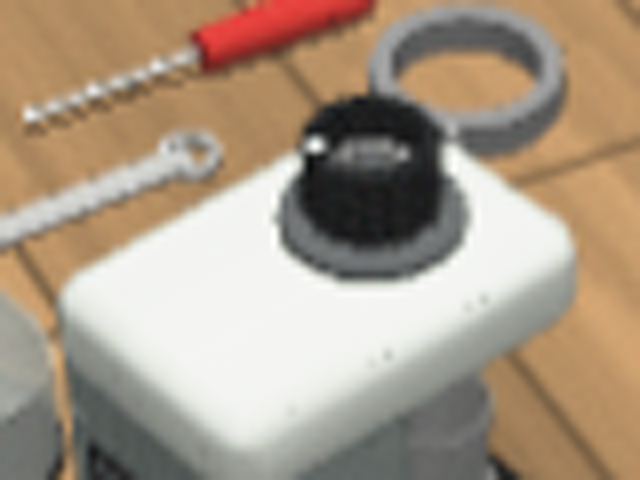

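>>> move_arm:
  commands:
    - [0,0,0,0,0,50,0]
    - [0,0,0,0,0,100,0]
    - [0,0,0,0,0,140,0]
    - [0,0,0,14,-40,140,0]
    - [0,0,0,28,-80,140,0]
    - [0,0,0,42,-120,140,0]
    - [0,0,0,56,-160,140,0]
    - [0,0,0,70,-200,140,0]
    - [0,0,0,84,-240,140,0]
    - [0,0,0,98,-280,140,0]
    - [0,0,0,112,-320,140,0]
    - [0,0,0,126,-360,140,0]
  newtons: 30

```text
time: 1.35
eef_pos: [0.4301, 0.2404, 0.37]
tcp_rot: [-0.371, 0.603, 0.37, 0.602]
contact_force: [0.7, 0.2, 0.5]
opening: 0.998
```

```bash
python3 - <<'E'
from h import *
s=readout.get_state(); print(s['time'],s['qpos'],s['eef_pos'],s['contact_force'],s['wrist_torque'])
print(R.from_quat(s['tcp_rot']).as_matrix())
E
```

```text
1.35 [ 3.04094948e-01 -1.98749839e-01  1.83029235e+00 -1.17576469e-03
  1.51165434e+00 -7.99115842e-01] [0.43007109 0.24041408 0.36996186] [0.72904401 0.16231027 0.48592621] [-0.03069233 -0.02185473  0.01196693]
[[-1.17911303e-03 -8.92690717e-01  4.50668275e-01]
 [-1.60018963e-03  4.50669695e-01  8.92689344e-01]
 [-9.99998025e-01  3.31426933e-04 -1.95986494e-03]]
```

>>> move_arm:
  commands:
    - [0,0,0,13,-39,0,0]
    - [0,0,0,26,-78,0,0]
    - [0,0,0,39,-117,0,0]
    - [0,0,0,52,-156,0,0]
    - [0,0,0,65,-195,0,0]
    - [0,0,0,78,-234,0,0]
    - [0,0,0,91,-273,0,0]
    - [0,0,0,104,-312,0,0]
    - [0,0,0,117,-351,-20,0]
    - [0,0,0,117,-351,-40,0]
    - [0,0,0,117,-351,-40,0]

```text
time: 2.45
eef_pos: [0.5456, -0.1112, 0.3255]
tcp_rot: [-0.368, 0.605, 0.372, 0.6]
contact_force: [-0.5, -0.0, -0.4]
opening: 1.0
```

```bash
python3 - <<'E'
from h import *
s=readout.get_state(); print(s['time'],s['qpos'],s['eef_pos'],s['contact_force'],s['wrist_torque'])
c=shot('wrist','w1.png'); shot('top','t1.png'); zoom('w1.png',0,0,560,420,1.4,'w1z.png')
E
```

```text
2.45 [-0.38246012 -0.02873215  1.75373653 -0.00178611  1.42524468 -1.48324954] [ 0.54558097 -0.11118688  0.32553671] [-0.4613352  -0.04321176 -0.43323036] [-0.00050935  0.06563238 -0.00261273]
```

View pics/w1z.png

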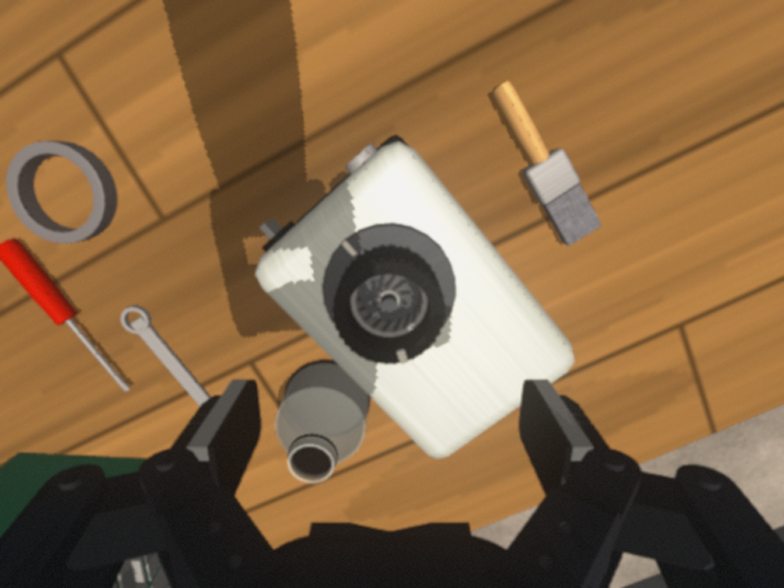

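The wrist view shows the ring centred near (389,305), with the white pointer at (402,355) and the flange stroke at (350,247), all in zoomed pixels. Next I fit the ring.

```bash
python3 - <<'E'
from h import *
c=load('w1.npz'); hsv=cv2.cvtColor(c['color'],cv2.COLOR_RGB2HSV)
V=c['color'].max(2)
print(V[200:262:4,240:325:5])
e=c['eye']; vv,uu=np.mgrid[155:265,225:330]
p=cv2.undistortPoints(np.stack([uu.ravel(),vv.ravel()],1)[:,None].astype(float),c['K'],c['dist'])[:,0]
P=e+R.from_quat(c['attitude']).apply(np.c_[p,np.ones(len(p))]*c['depth'][155:265,225:330].reshape(-1,1))
Q=P[(P[:,2]>.246)&(P[:,2]<.253)]; 
print(len(Q),cv2.minEnclosingCircle(Q[:,:2].astype(np.float32)),np.median(Q[:,2]))
# pointer
m=(P[:,2]>.2525)&(P[:,2]<.258); print(m.sum(),P[m].mean(0) if m.any() else 0)
ctr=onplane(c,389/1.4,305/1.4,.251); pt=onplane(c,402/1.4,355/1.4,.254); print(ctr,pt)
hist,ed=np.histogram(P[:,2],bins=np.arange(.2,.262,.003)); print(hist)
t=load('top0.npz'); print(onplane(t,260+315/6,150+256/6,.254))
E
python3 -c "
from h import *
zoom('w1.png',215,150,345,270,6,'w1r.png')"
```

```text
[[ 66  39  37  40  51  84  82 103  91 100  73  58  55  60  56 107 106]
 [ 63  37  39  49  68  88  81  80 105  86 103  69  63  58  57 102 106]
 [ 47  38  36  81  68  71  86 151 145  94  77  75  78  60  60  82 104]
 [ 38  37  72  65  65  64 102  54  60 131 102  71  67  74  60  64 105]
 [ 39  38  76  74  63  77  90  97  98 129  83  70  70  79  59  59 105]
 [ 39  37  57  79  55  65  65  98  99  78  77  65  82  64  59  59  78]
 [ 40  38  35 104  74  65  85  65  64  68  63  62 107  50  55  58  86]
 [ 38  35  33  95  65  76  57  64  63  58  60  70  99  48  51  56 161]
 [ 52  38  33  35 107  72  75  59  80  73  80 134  47  50  53  65 169]
 [124  37  38  35  41 103 100  79  79 103 109  54  50  52  55 147 170]
 [143  37  39  35  36  38  57  85  87  60  46  47  50  53  62 161 171]
 [149 117  37  38  32  36  37  39  42  43  47  48  58  54 114 163 221]
 [148 147  72  38  40  40  40  42  43  53  48  50  54 100 232 239 244]
 [140 151 146  65  39  42  43  44  47 166  85  54 107 242 243 243 242]
 [136 142 151 148 112  51  46  47  49 147 144 177 241 243 243 242 242]
 [ 82 138 144 151 148 148 221 193 199 230 238 235 243 242 243 243 241]]
2214 ((0.5477211475372314, -0.11234255880117416), 0.02924264408648014) 0.2517240045423876
449 [ 0.54609245 -0.10932823  0.25293643]
[ 0.54370094 -0.110192    0.251     ] [ 0.5704091  -0.11612991  0.254     ]
[ 102 2111 1700   56 2411  357  180  178  194  284  493  168  176  261
  152  172  460 1772   15    0]
[ 0.56766905 -0.11726118  0.254     ]
```

View pics/w1r.png

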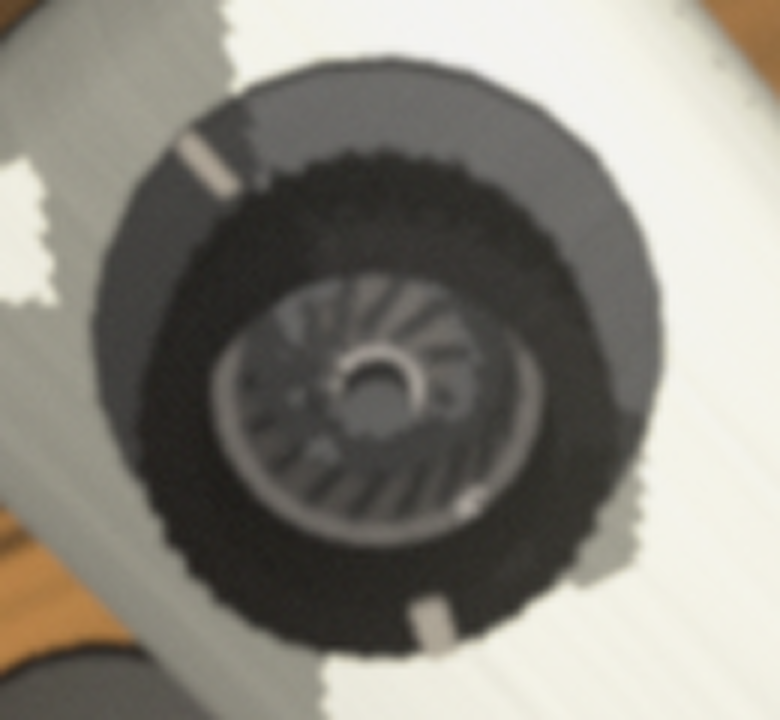

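>>> move_arm:
  commands:
    - [0,0,0,1.5,-1,-30,0]
    - [0,0,0,1.5,-1,-60,0]
    - [0,0,0,1.5,-1,-85,0]
    - [0,0,0,1.5,-1,-103,0]
    - [0,0,0,1.5,-1,-103,0]
    - [0,0,0,1.5,-1,-103,0]
  newtons: 30

```text
time: 3.15
eef_pos: [0.549, -0.1108, 0.2285]
tcp_rot: [-0.371, 0.602, 0.371, 0.602]
contact_force: [0.1, 0.1, 0.8]
opening: 0.995
```

```bash
python3 - <<'E'
from h import *
s=readout.get_state(); print(s['time'],s['qpos'],s['eef_pos'],s['contact_force'],s['wrist_torque'])
c=shot('wrist','w2.png'); zoom('w2.png',0,0,560,420,1.4,'w2z.png')
E
```

```text
3.15 [-3.79502107e-01  3.62100622e-02  1.86505294e+00 -1.82347818e-03
  1.23991988e+00 -1.48356839e+00] [ 0.54899548 -0.11079272  0.22845728] [0.11615964 0.12822199 0.82891554] [0.03371841 0.00861386 0.00420669]
```

View pics/w2z.png

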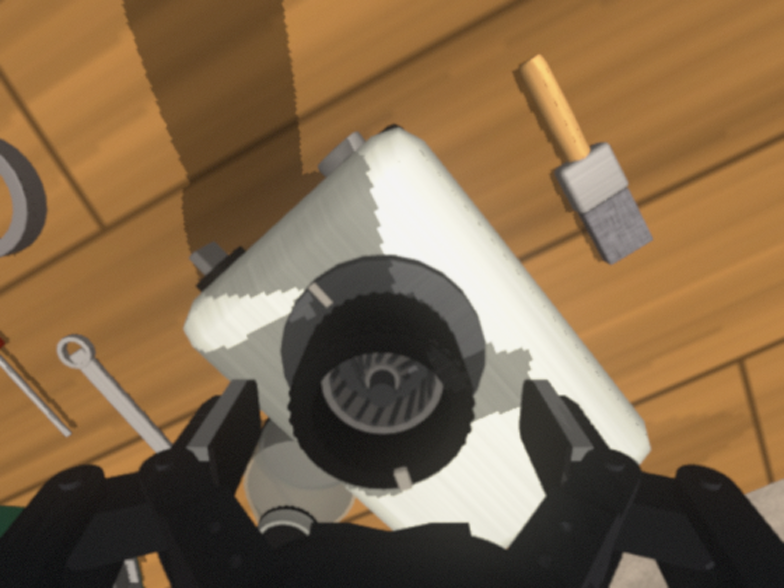

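The ring sits between the open fingers, centred at about (380,395) zoomed, with the pointer at (402,478). I correct the pose slightly, then close.

>>> move_arm:
  commands:
    - [0,0,0,-1.5,-1,-6,0]
    - [0,0,0,-1.5,-1,-6,0]
    - [0,0,0,-1.5,-1,-6,0]

```text
time: 3.5
eef_pos: [0.5481, -0.1122, 0.2238]
tcp_rot: [-0.372, 0.602, 0.37, 0.602]
contact_force: [0.7, -0.2, -0.4]
opening: 0.999
```

```bash
python3 - <<'E'
from h import *
s=readout.get_state(); print(s['time'],s['eef_pos'],s['contact_force'],s['wrist_torque'])
E
```

```text
3.5 [ 0.54807602 -0.1121727   0.22381712] [ 0.71903431 -0.23125178 -0.36534438] [-0.04778534  0.00089668  0.04591245]
```

>>> move_arm:
  commands:
    - [0,0,0,-0.5,0,0,100]
    - [0,0,0,-0.5,0,0,255]
    - [0,0,0,-0.5,0,0,255]
    - [0,0,0,-0.5,0,0,255]
    - [0,0,0,-0.5,0,0,255]
    - [0,0,0,-0.5,0,0,255]
    - [0,0,0,-0.5,0,0,255]
    - [0,0,0,-0.5,0,0,255]
  newtons: 30

```text
time: 4.3
eef_pos: [0.5474, -0.1129, 0.2245]
tcp_rot: [-0.372, 0.602, 0.369, 0.602]
contact_force: [-4.1, -1.7, 4.5]
opening: 0.659
```

```bash
cat >> h.py <<'E'
def st():
    s=readout.get_state(); M=R.from_quat(s['tcp_rot']).as_matrix(); yaw=np.degrees(np.arctan2(M[1,2],M[0,2]))
    print('t',round(s['time'],2),'q6',round(s['qpos'][5],3),'yaw',round(yaw,2),'p',np.round(s['eef_pos']*1000,1),'F',np.round(s['contact_force'],1),'T',np.round(s['wrist_torque'],3),'op',round(s['opening'],3),'j6',round(s['joint_efforts'][5],3))
E
python3 - <<'E'
from h import *
st()
c=shot('wrist','w3.png'); zoom('w3.png',150,200,420,400,2.9,'w3z.png'); st()
E
```

```text
t 4.3 q6 -1.487 yaw 63.27 p [ 547.4 -112.9  224.5] F [-4.1 -1.7  4.5] T [-0.604  0.71  -0.063] op 0.659 j6 -0.034
t 4.35 q6 -1.487 yaw 63.27 p [ 547.4 -112.9  224.5] F [-4.  -3.3  4.6] T [-0.577  0.718 -0.053] op 0.667 j6 -0.034
```

View pics/w3z.png

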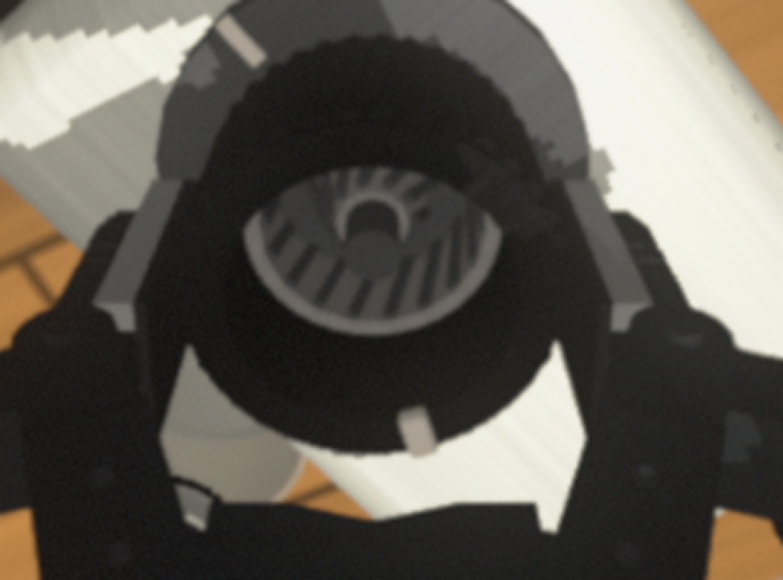

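Both pads hold the ring and the pointer is visible at (415,430) zoomed. Touch is at least 5 clicks away, so the first 3 clicks can go freely.

>>> move_arm:
  commands:
    - [0,0,-0.07,0,0,0,255]
    - [0,0,-0.14,0,0,0,255]
    - [0,0,-0.21,0,0,0,255]
    - [0,0,-0.28,0,0,0,255]
    - [0,0,-0.35,0,0,0,255]
    - [0,0,-0.42,0,0,0,255]
    - [0,0,-0.49,0,0,0,255]
    - [0,0,-0.56,0,0,0,255]
    - [0,0,-0.63,0,0,0,255]
    - [0,0,-0.7,0,0,0,255]
    - [0,0,-0.77,0,0,0,255]
    - [0,0,-0.77,0,0,0,255]

```text
time: 5.55
eef_pos: [0.5468, -0.1134, 0.2245]
tcp_rot: [-0.118, 0.699, 0.115, 0.696]
contact_force: [-4.5, -3.1, 3.6]
opening: 0.665
```

```bash
cat >> h.py <<'E'
CTR=np.array([0.547,-0.112])
def pang(fn,save=None):
    """pointer angle about CTR via white blob near r=24.5"""
    c=shot('wrist',fn+'.png'); zoom(fn+'.png',150,200,420,400,2.9,fn+'z.png')
    M=c['color'].astype(int); m=((M.min(2)>105)).astype(np.uint8)
    n,l,s,cc=cv2.connectedComponentsWithStats(m)
    for i in range(1,n):
        if 8<s[i,4]<400:
            p=onplane(c,*cc[i],.254); d=p[:2]-CTR; r=np.hypot(*d)
            if .018<r<.030: print('blob',cc[i].round(1),s[i,4],'r',r.round(4),'ang',np.degrees(np.arctan2(d[1],d[0])).round(2))
E
python3 - <<'E'
from h import *
st(); pang('w4'); st()
E
```

```text
t 5.55 q6 -0.714 yaw 19.04 p [ 546.8 -113.4  224.5] F [-4.5 -3.1  3.6] T [-0.506  0.629 -0.201] op 0.665 j6 -0.059
blob [216.1 328.5] 85 r 0.0284 ang -136.22
blob [293.6 350.1] 136 r 0.0241 ang -53.54
t 5.6 q6 -0.715 yaw 19.08 p [ 546.8 -113.4  224.5] F [-5.8 -4.1  3.1] T [-0.495  0.62  -0.282] op 0.667 j6 -0.179
```

View pics/w4z.png

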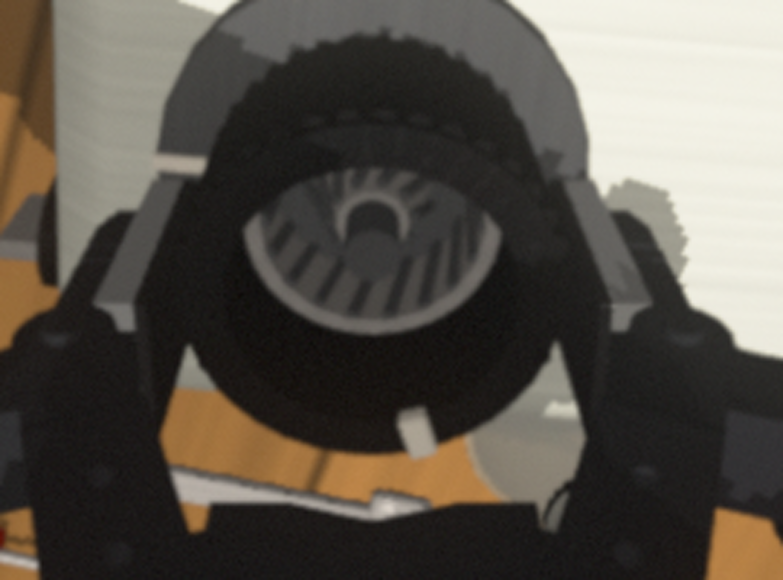

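The ring turns rigidly with the gripper: the pointer has moved about -44° and the yaw 44.2°. From here I stop about 4° past each detent from the fifth on and read the torque.

>>> move_arm:
  commands:
    - [0,0,-0.07,0,0.5,0,255]
    - [0,0,-0.14,0,0.5,0,255]
    - [0,0,-0.21,0,0.5,0,255]
    - [0,0,-0.28,0,0.5,0,255]
    - [0,0,-0.35,0,0.5,0,255]
    - [0,0,-0.42,0,0.5,0,255]
    - [0,0,-0.48,0,0.5,0,255]
    - [0,0,-0.53,0,0.5,0,255]
    - [0,0,-0.57,0,0.5,0,255]
    - [0,0,-0.605,0,0.5,0,255]
    - [0,0,-0.605,0,0.5,0,255]

```text
time: 6.7
eef_pos: [0.5462, -0.1134, 0.2245]
tcp_rot: [0.094, 0.703, -0.097, 0.698]
contact_force: [-5.3, -1.9, 3.7]
opening: 0.67
```

```bash
python3 - <<'E'
from h import *
st(); pang('w5'); st()
E
```

```text
t 6.7 q6 -0.11 yaw -15.57 p [ 546.2 -113.4  224.5] F [-5.3 -1.9  3.7] T [-0.601  0.516  0.091] op 0.67 j6 0.178
blob [293.7 350.2] 129 r 0.024 ang -87.05
t 6.75 q6 -0.111 yaw -15.55 p [ 546.1 -113.4  224.5] F [-5.8 -3.   3.7] T [-0.559  0.491  0.109] op 0.665 j6 0.125
```

>>> move_arm:
  commands:
    - [0,0,-0.05,0.5,0.5,0,255]
    - [0,0,-0.1,0.5,0.5,0,255]
    - [0,0,-0.15,0.5,0.5,0,255]
    - [0,0,-0.19,0.5,0.5,0,255]
    - [0,0,-0.23,0.5,0.5,0,255]
    - [0,0,-0.262,0.5,0.5,0,255]
    - [0,0,-0.262,0.5,0.5,0,255]

```text
time: 7.45
eef_pos: [0.546, -0.1133, 0.2245]
tcp_rot: [0.184, 0.685, -0.188, 0.679]
contact_force: [-5.9, -2.6, 3.8]
opening: 0.671
```

```bash
python3 - <<'E'
from h import *
st(); pang('w6'); st()
E
```

```text
t 7.45 q6 0.15 yaw -30.47 p [ 546.  -113.3  224.5] F [-5.9 -2.6  3.8] T [-0.607  0.56   0.369] op 0.671 j6 0.4
blob [281.6 355.9] 317 r 0.0258 ang -114.86
t 7.5 q6 0.15 yaw -30.45 p [ 545.9 -113.4  224.5] F [-7.2 -2.5  4.4] T [-0.616  0.559  0.351] op 0.672 j6 0.349
```

View pics/w6z.png

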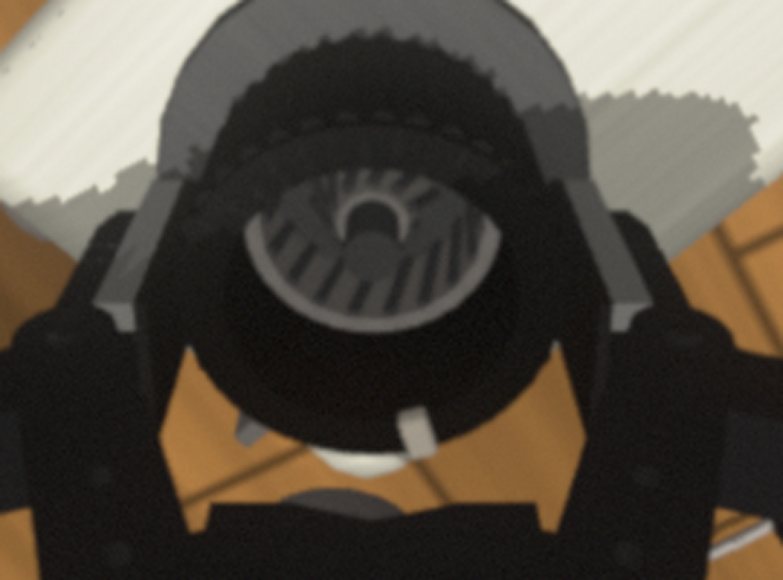

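View pics/w5z.png

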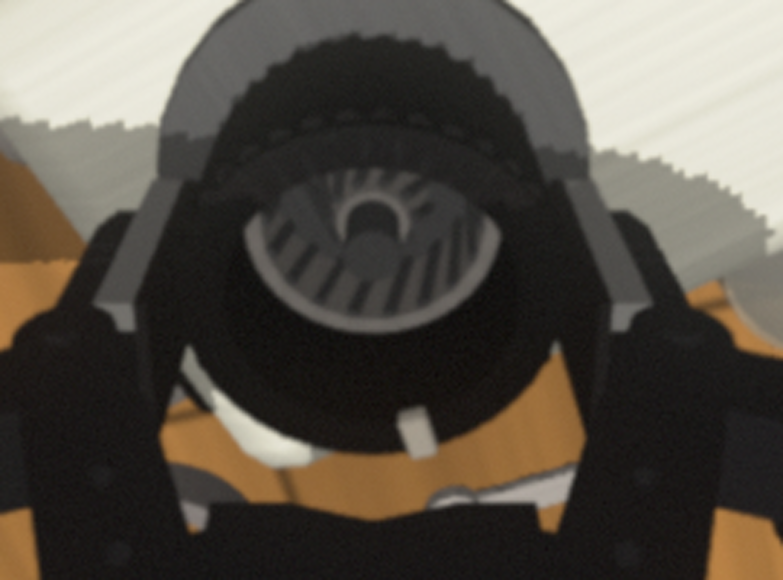

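No slip: the pointer is still at (417,432). The torque is up at 0.35 to 0.4, so I check its stiffness with a small extra push.

>>> move_arm:
  commands:
    - [0,0,-0.01,0.5,0.5,0,255]
    - [0,0,-0.02,0.5,0.5,0,255]
    - [0,0,-0.02,0.5,0.5,0,255]

```text
time: 7.8
eef_pos: [0.546, -0.1134, 0.2245]
tcp_rot: [0.189, 0.684, -0.194, 0.677]
contact_force: [-6.2, -2.5, 2.6]
opening: 0.668
```

```bash
python3 - <<'E'
from h import *
st()
E
```

```text
t 7.8 q6 0.169 yaw -31.45 p [ 546.  -113.4  224.5] F [-6.2 -2.5  2.6] T [-0.628  0.434  0.506] op 0.668 j6 0.503
```

>>> move_arm:
  commands:
    - [0,0,-0.01,0.5,0.5,0,255]
    - [0,0,-0.02,0.5,0.5,0,255]
    - [0,0,-0.02,0.5,0.5,0,255]

```text
time: 8.1
eef_pos: [0.546, -0.1134, 0.2245]
tcp_rot: [0.194, 0.683, -0.201, 0.675]
contact_force: [-5.4, -3.0, 3.7]
opening: 0.669
```

```bash
python3 - <<'E'
from h import *
st(); pang('w7'); st()
E
```

```text
t 8.1 q6 0.187 yaw -32.41 p [ 546.  -113.4  224.5] F [-5.4 -3.   3.7] T [-0.606  0.418  0.606] op 0.669 j6 0.636
blob [284.8 355.5] 292 r 0.0258 ang -113.4
t 8.15 q6 0.187 yaw -32.41 p [ 546.  -113.4  224.5] F [-6.5 -2.9  3.2] T [-0.611  0.431  0.626] op 0.668 j6 0.622
```

The torque rises 0.13 N m per 1° (7.6 N m/rad) up to 0.63 N m, so the burrs touch at the sixth click, at a yaw of about -28°. I back off four clicks, to a yaw of about +32.5°.

>>> move_arm:
  commands:
    - [0,0,0.09,0,0,0,255]
    - [0,0,0.19,0,0,0,255]
    - [0,0,0.29,0,0,0,255]
    - [0,0,0.39,0,0,0,255]
    - [0,0,0.49,0,0,0,255]
    - [0,0,0.59,0,0,0,255]
    - [0,0,0.69,0,0,0,255]
    - [0,0,0.79,0,0,0,255]
    - [0,0,0.89,0,0,0,255]
    - [0,0,0.99,0,0,0,255]
    - [0,0,1.07,0,0,0,255]
    - [0,0,1.13,0,0,0,255]

```text
time: 9.35
eef_pos: [0.547, -0.1135, 0.2245]
tcp_rot: [-0.203, 0.679, 0.193, 0.679]
contact_force: [2.3, -2.6, 0.2]
opening: 0.667
```

>>> move_arm:
  commands:
    - [0,0,0,0,0,0,255]
    - [0,0,0,0,0,0,255]

```text
time: 9.55
eef_pos: [0.5471, -0.1134, 0.2245]
tcp_rot: [-0.203, 0.679, 0.192, 0.679]
contact_force: [-2.4, -1.9, 3.0]
opening: 0.669
```

```bash
python3 - <<'E'
from h import *
st(); pang('w8'); st()
E
```

```text
t 9.55 q6 -0.943 yaw 32.45 p [ 547.1 -113.4  224.5] F [-2.4 -1.9  3. ] T [-0.179  0.188  0.142] op 0.669 j6 0.153
t 9.6 q6 -0.943 yaw 32.46 p [ 547.1 -113.4  224.5] F [-1.7 -2.7  2.3] T [-0.239  0.182  0.131] op 0.669 j6 0.158
```

View pics/w8z.png

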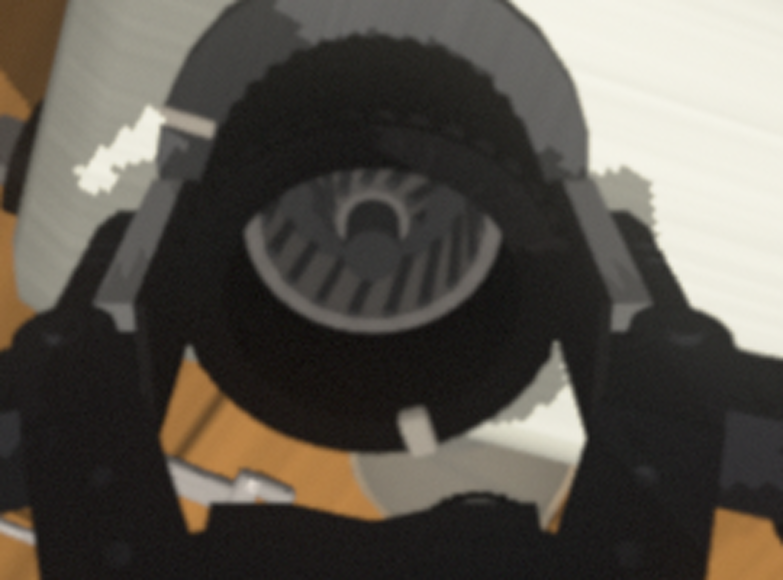

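>>> move_arm:
  commands:
    - [0,0,0.01,0,0.5,0,255]
    - [0,0,0.018,0,0.5,0,255]
    - [0,0,0.018,0,0.5,0,255]

```text
time: 9.9
eef_pos: [0.5471, -0.1134, 0.2245]
tcp_rot: [-0.209, 0.677, 0.198, 0.677]
contact_force: [-1.2, -4.7, 1.2]
opening: 0.669
```

```bash
python3 - <<'E'
from h import *
st()
E
```

```text
t 9.9 q6 -0.96 yaw 33.46 p [ 547.1 -113.4  224.5] F [-1.2 -4.7  1.2] T [-0.548  0.187 -0.058] op 0.669 j6 -0.059
```

The torque crosses zero at a yaw of about 33.2°. This matches the grid from the start (63.27° minus 30°), so the ring is in the detent. Next I release and go up.

>>> move_arm:
  commands:
    - [0,0,0,0,0,0,60]
    - [0,0,0,0,0,0,30]
    - [0,0,0,0,0,0,0]
    - [0,0,0,0,0,0,0]
    - [0,0,0,0,0,0,0]
    - [0,0,0,0,0,0,0]

```text
time: 10.5
eef_pos: [0.5471, -0.1132, 0.2245]
tcp_rot: [-0.209, 0.677, 0.198, 0.677]
contact_force: [0.3, -0.1, -0.4]
opening: 1.001
```

```bash
python3 - <<'E'
from h import *
st(); pang('w9'); st()
E
```

```text
t 10.5 q6 -0.96 yaw 33.46 p [ 547.1 -113.2  224.5] F [ 0.3 -0.1 -0.4] T [-0.033 -0.012 -0.004] op 1.001 j6 0.0
t 10.55 q6 -0.96 yaw 33.46 p [ 547.1 -113.3  224.5] F [0.1 0.1 0.7] T [0.003 0.001 0.021] op 1.002 j6 0.0
```

View pics/w9z.png

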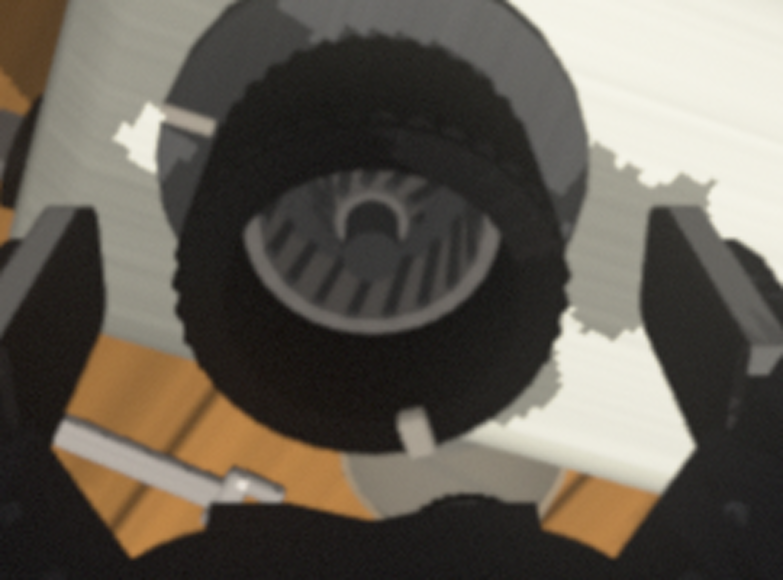

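The fingers are open on both sides, and the pointer stayed at (415,432). I go up about 100 mm and turn back to the yaw of the first picture, so the pointer can be compared.

>>> move_arm:
  commands:
    - [0,0,0,0,0,30,0]
    - [0,0,0,0,0,60,0]
    - [0,0,0.1,0,1,90,0]
    - [0,0,0.2,0,1,101,0]
    - [0,0,0.3,-1,2,101,0]
    - [0,0,0.4,-1.5,2,101,0]
    - [0,0,0.52,-1.5,2,101,0]
    - [0,0,0.52,-1.5,2,101,0]
    - [0,0,0.52,-1.5,2,101,0]

```text
time: 11.45
eef_pos: [0.5456, -0.1113, 0.3255]
tcp_rot: [-0.375, 0.601, 0.365, 0.604]
contact_force: [0.0, -0.2, -1.3]
opening: 1.002
```

```bash
python3 - <<'E'
from h import *
st(); pang('w10'); shot('top','t2.png'); zoom('w10.png',215,150,345,270,6,'w10r.png')
a=load('top0.npz');b=load('t2.npz')
c1=load('w1.npz')
print('init ptr',onplane(c1,215+432/6,150+625/6,.254))
E
```

```text
t 11.45 q6 -1.482 yaw 63.11 p [ 545.6 -111.3  325.5] F [ 0.  -0.2 -1.3] T [-0.007  0.039 -0.054] op 1.002 j6 -0.02
init ptr [ 0.57078942 -0.11643478  0.254     ]
```

View pics/w10r.png

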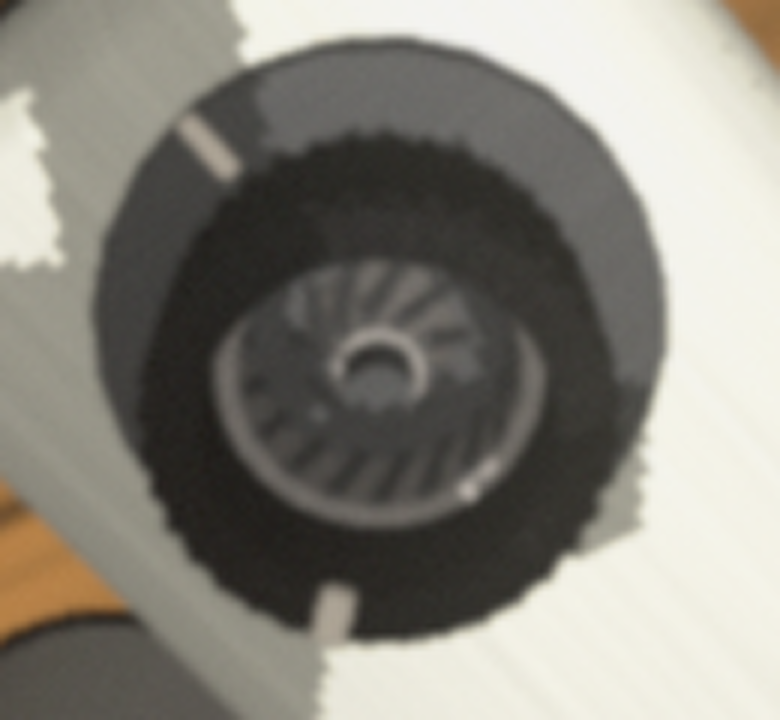

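View pics/t2.png

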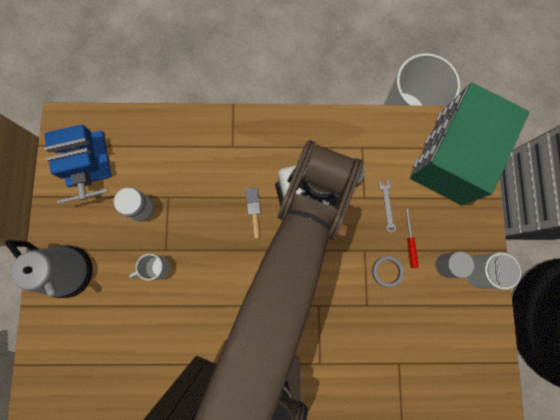

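```bash
python3 - <<'E'
from h import *
for f,u,v in [('w1.npz',432,625),('w10.npz',335,613)]:
    c=load(f); d=onplane(c,215+u/6,150+v/6,.254)[:2]-CTR; print(np.hypot(*d),np.degrees(np.arctan2(d[1],d[0])))
E
```

```text
0.024199248226964266 -10.559767352671216
0.024155594437057205 -39.30359596641942
```

```bash
python3 -c "
from plant import ctrl; print(ctrl.sign_off())"
```

```text
the job is handed in; nothing more can be done
None
```

I turned the ring clockwise to burr touch, backed it off four clicks and released it. The job was handed in at about 11.5 s, and sign-off gives no verdict.

- **Burr touch:** I felt it at the sixth click from the start. Resistance rose at about 7.6 N m/rad and I stopped at about 0.63 N m, well under forcing. That puts roughly 20 N between the burrs, estimated from the torque rather than measured.
- **Back-off:** The ring torque crossed zero at a yaw of 33.2°, against 33.3° expected for four clicks off touch. I then opened the fingers and moved up clear.
- **Final checks:** The pointer moved from -10.6° to -39.3°, a net -28.7° where two clicks would be -30°. The 1.3° difference is within the accuracy of the pictures.
- **One disagreement:** Working back from the torque alone put touch about 2.5° further clockwise than the click grid. I went by the grid; the zero crossing and the pointer both agree with it.
- **Rest of the bench:** The last top view shows the brush, mug, tin, screwdriver, wrench and tape in place by eye. The arm hid the catch cup and most of the hopper, so I did not check those two in it.

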